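# Index the vial carousel one turn by its hand wheel and press the stopper home

## Robot

A 7-joint arm with a two-finger parallel gripper is mounted at the origin on a cart in front of the work surface, level with it; the furniture and walls round the work are solid. World frame = base frame: x ahead of the robot, y to its left, z up, the work surface at z = 0. Lengths are in m, angles in rad, forces in N, time in s.
With the tool pointing down it reaches from about 0.4 to 0.875 m from the base axis. Payload 4.4 kg.
Tool frame: the origin (TCP) lies at the very end of the fingers, on their centre line; the grasp point (between the pads) lies 19 mm behind it (r.tcp_to_grasp is the distance from the TCP to the grasp point, in m); z points along the fingers, y is the direction in which the jaws open and shut (so a half turn about z gives the same grasp; the last joint's range is limited). The gripper opens to 85 mm and grips with 20 to 120 N. Pads are 22 mm wide; open, the fingers measure 114 mm over their backs; the gripper's body (76 mm by 85 mm) begins 54 mm behind the grasp point. The pads swing forward as they close: fully open they stand 13 mm farther back than shut.
Start: joints at [-1.215, 0.628, 0.038, 1.517, -0.027, 0.996, -0.02], TCP at [0.266, 0.593, 0.231] pointing down, gripper open.
Joint ranges: [-3.06, 3.06], [-0.37, 2.12], [-1.25, 1.32], [0.18, 2.47], [-1.1, 4.24], [0.23, 1.98], [-2.94, 2.94]. Speed limits (rad/s): [2.57, 2.57, 3.14, 3.14, 3.14, 3.14, 3.14].

## Interface

Orientations are given as a rotation vector (axis times angle).
In Python, from workcell import r gives the robot as it stands. The module is installed in compiled form; this text tells all that it offers.
- The arm moves only by the tool carry_out, never from a script. Its argument "rows" is a list of rows, each an object of numbers: "dx", "dy", "dz": the shift along the tool's x, y, z in units of 25 mm (1.0 is 25 mm); "rx", "ry", "rz": the turn, a rotation vector about the tool's x, y, z in degrees. A call has 1 to 10 rows; each row shifts and turns the commanded pose from where the row before left it, along the tool's axes as they then stand; what a row does not reach is not made up. A row lasts 1/8 s, in which the tool goes at most 62.5 mm and 10.7 degrees, less where a joint would pass 70% of its speed; a pose out of reach is approached as far as the arm can. A call is refused whole if a number of a shift passes 1 or a number of a turn 10.7, either way. A call with a gripper value outside its range is refused whole. "jaw" is the finger opening in mm, from 0 to 85.4, set as the call begins (left out, the last holds). The fingers move at their own pace and stop on an object; "squeeze" is the grip in N (left out, the last holds). Time passes only in rows, so rows that do not move let the fingers close. It gives the time, the measured TCP pose, the force and the opening at its end, in the units of the state.
- r.get_state(): the state, without advancing time (a new reading comes with each control period).
- r.get_image(name): name is "side" or "top" or "wrist"; returns (picture, depth): 420x560x3 uint8, red, green, blue; 420x560 float32, m along the optical axis (not along the pixel's ray), 0 where there is no reading.
- r.camera_model(name): a dict with "vertical_fov" (degrees; the focal length in pixels is half the picture's height over the tangent of half this angle, whatever the lens; pixels are square), "cx", "cy" (the principal point, pixels), "cam_to_world" (4x4, takes a point from camera to world coordinates). Camera axes: x right, y up, looking along -z (the intrinsics and any distortion apply to the point x, -y, -z); pixel columns grow to the right and rows downward; lengths in m; the calibration is good to about 2 mm. The wrist camera is an equidistant fisheye: a pixel r from the principal point sees the ray r / f radians off the axis. A picture is of the moment at which its call begins: read the wrist's pose just before it. camera_model takes no time and is no camera call; for the wrist camera it gives the pose at the moment of the call.
- r.sign_off(): hands the job in, once; it reports no verdict.
The state is a dict: "t": time; "joint_positions": joint angles; "dq": joint speeds; "tau": joint torques, N m; "tool_pos": TCP position; "tcp_rot": TCP orientation; "contact_force": force on the tool from outside, world axes, zero at the start; "wrist_torque": the same for the moment, N m; "opening": opening from 0.0 (shut) to 1.0 (fully open).
Only numpy, scipy, OpenCV 4.12 (cv2) and the standard library are available. Lean on these libraries where they do the work, as an engineer would, in place of code of your own. Each camera call takes 0.05 s, during which the arm holds its last target.

## Task

Bring the next vial of the stoppering stand under its ram: with the fingertips, push the hand wheel round by its upright handle through exactly one full turn, clockwise seen from above, so that the handle is back at the steel pointer. Then press the ram's knob straight down until that vial's rubber stopper is fully home, and let the ram spring back up. Grip and lift nothing (the handle is only pushed, lightly), leave the vials in their nests and the other stoppers as they are, and do not disturb the bottle, dish and glue stick beside the stand.

Things in the scene. Friction and masses are not known exactly. Their poses are not given: they have to be found in the camera images.
- wheel_axis (a point): On the vertical axis of the steel hand wheel (124 mm across, three spokes), 120 mm above the bench, level with the rim's top; rim, spokes and hub end below 127 mm and only the handle stands higher. It sits on a fixed stand (base plate 265 x 170 mm) with a six-place carousel and a ram. The point's x points to the carousel's axis, 133 mm away; z is up.
- wheel_grip: The wheel's upright handle: a round black knob-post 19 mm in diameter that stands on the rim at 56 mm from the wheel's axis and turns with the wheel. This point is on the handle's axis, 144 mm above the bench; the handle reaches from 119 to 166 mm above the bench. At the start it stands beside the pointer.
- wheel (a joint): Angle of the hand wheel in rad: 0 at the start, grows clockwise seen from above, counts on past 6.283 (one turn). Light, even friction (1 to 2 N at the handle), no detent, no stop near; it stays where it is left. One clockwise turn moves the geared carousel one place (60 degrees) counter-clockwise.
- pointer (a point): Tip of the fixed steel pointer, 121 mm above the bench and 74 mm from the wheel's axis, just outside the rim: marks where the handle stands after each whole turn.
- ram_top (a point): Centre of the top of the ram's black palm knob (38 mm across, nearly flat top 28 mm across), 165 mm above the bench at rest; moves with the ram. The ram slides straight down in a fixed guide arm on a steel column 43 mm from the ram's axis, on the side away from the carousel; arm and column end 134 mm above the bench, below the knob.
- ram (a joint): How far the ram is pressed down, in m: 0 at rest, at most 0.0125. A return spring pushes it up with 5 N at rest and 8 N when down. Its foot meets the proud stopper at about 0.005 and has it home at 0.010, where it stops hard; driving the stopper takes about 4 N more.
- stopper_c (a joint): How far the stopper of the next vial (point vial_c_mid) is pushed in, in m: 0 standing proud, 0.005 fully home. It moves with a friction of about 4 N and stays where it is left.
- stopper_d (a joint): The same for the vial after it (vial_d), to be left at 0.
- stopper_e (a joint): The same for the last vial (vial_e), to be left at 0.
- vial_a_mid (a point): Centre of a loose, already stoppered glass vial, 24 mm in diameter, 45 mm tall (48.5 mm with its stopper home), standing upright in a wire nest of the carousel; centre 58.5 mm above the bench.
- vial_b_mid (a point): The same for the stoppered vial that stands under the ram at the start.
- vial_c_mid (a point): The same for the next vial: its stopper stands 5 mm proud (top 89.5 mm above the bench). One clockwise turn of the wheel brings it under the ram.
- vial_d_mid (a point): The same for the vial after it, stopper proud.
- vial_e_mid (a point): The same for the last vial, stopper proud.
- bottle: Brown reagent bottle, 41 mm in diameter, 70 mm tall, loose on the bench beside the stand; origin at the centre of its underside. Bystander.
- dish: Closed petri dish, 60 mm in diameter, 15 mm tall, loose on the bench beside the stand; origin at the centre of its underside. Bystander.
- glue: Glue stick standing upright, 26 mm in diameter, 84 mm tall, loose on the bench beside the stand, on the wheel's right; origin at the centre of its underside. Bystander.
There are look-alikes about, which are no part of the job. What is shaped like the part that bears stopper_e but orange is not meant. What is shaped like the part that bears stopper_c but turquoise is not meant.

How it is judged:
By the outcome, as a careful person would: the job done as asked, in the order asked, and still so for the second after the job is handed in, with the robot touching nothing.
It also fails if it takes over 72 s, if anything falls off the work surface, if the arm or the gripper's body presses on something with over 40 N, if the wrist force passes 120 N, or if a joint passes its speed limit or range.

## Working session

There is one attempt and no reset: what is moved stays moved. The work goes in short steps, Python scripts to look and compute and a tool call to move; the robot and the scene stay as the last step left them, time stands still between calls to the robot, and variables do not carry over. Pictures are saved under pics/ and viewed, and the job is handed in when it is done.

Besides the shell and the picture viewer there is one more tool, called after "Request:" as name([rows], argument=value, ...), one row to a line, values as JSON. carry_out: Moves the arm, as the interface text tells. Its arguments: {"type":"object","properties":{"rows":{"type":"array","items":{"type":"object","properties":{"dx":{"type":"number"},"dy":{"type":"number"},"dz":{"type":"number"},"rx":{"type":"number"},"ry":{"type":"number"},"rz":{"type":"number"}}}},"jaw":{"type":"number"},"squeeze":{"type":"number"}},"required":["rows"]}

```bash
mkdir -p pics
cat > h.py <<'E'
from workcell import r
import numpy as np, cv2
def snap(name,tag):
    m=r.camera_model(name); p,d=r.get_image(name)
    cv2.imwrite(f'pics/{tag}.png',p[:,:,::-1]); np.savez(f'pics/{tag}.npz',p=p,d=d,fov=m['vertical_fov'],cx=m['cx'],cy=m['cy'],T=np.array(m['cam_to_world']))
    return p,d,m
class V:
    def __init__(s,tag):
        z=np.load(f'pics/{tag}.npz'); s.p=z['p'];s.d=z['d'];s.T=z['T'];s.cx=float(z['cx']);s.cy=float(z['cy']);s.f=210/np.tan(np.radians(float(z['fov']))/2)
    def ray(s,u,v):
        return s.T[:3,:3]@np.array([(u-s.cx)/s.f,-(v-s.cy)/s.f,-1.])
    def plane(s,u,v,z):
        w=s.ray(u,v);o=s.T[:3,3];return o+w*(z-o[2])/w[2]
    def dep(s,u,v):
        return s.T[:3,3]+s.ray(u,v)*s.d[int(round(v)),int(round(u))]
    def proj(s,P):
        c=s.T[:3,:3].T@(np.array(P)-s.T[:3,3]);return s.cx-s.f*c[0]/c[2],s.cy+s.f*c[1]/c[2]
    def cloud(s):
        v,u=np.mgrid[0:s.p.shape[0],0:s.p.shape[1]]
        c=np.stack([(u-s.cx)/s.f,-(v-s.cy)/s.f,-np.ones(u.shape)],-1)*s.d[...,None]
        return c@s.T[:3,:3].T+s.T[:3,3]
E
python3 - <<'E'
from h import *
for n in('side','top','wrist'):
    p,d,m=snap(n,n+'0'); print(n,m['vertical_fov'],m['cx'],m['cy'],np.round(m['cam_to_world'],3).tolist(), {k for k in m})
print(r.get_state(), r.tcp_to_grasp)
E
```

```text
side 44.69233724271702 273.9613160925172 213.41943041122596 [[-0.327, 0.626, -0.708, -0.095], [-0.945, -0.214, 0.248, -0.041], [0.003, 0.75, 0.661, 0.766], [0.0, 0.0, 0.0, 1.0]] {'cy', 'cx', 'vertical_fov', 'cam_to_world'}
top 52.791210312743054 278.1207663073311 207.9005913999237 [[0.006, 0.997, -0.076, 0.501], [-1.0, 0.008, 0.021, -0.287], [0.021, 0.076, 0.997, 0.985], [0.0, 0.0, 0.0, 1.0]] {'cy', 'cx', 'vertical_fov', 'cam_to_world'}
wrist 65.70646984690485 281.8855796896024 211.29409888590536 [[0.409, -0.868, -0.281, 0.195], [0.913, 0.389, 0.127, 0.626], [-0.001, -0.308, 0.951, 0.372], [0.0, 0.0, 0.0, 1.0]] {'cy', 'cx', 'vertical_fov', 'cam_to_world'}
{'t': 0.15, 'joint_positions': array([-1.2147809 ,  0.62912484,  0.0384514 ,  1.51812995, -0.02701408,
        0.99628203, -0.01999852]), 'dq': array([ 0.00152473, -0.00197489,  0.00077167, -0.00293827,  0.00193395,
       -0.0026273 ,  0.00031495]), 'tau': array([ 2.07300902e-03, -5.63794398e+01,  1.22795083e+00, -1.93648446e+01,
        1.11342347e-02,  7.33616384e-03,  4.91783612e-05]), 'tool_pos': array([0.26589915, 0.59261724, 0.23060877]), 'tcp_rot': array([-6.57634220e-01, -3.07167940e+00,  2.18955904e-03]), 'contact_force': array([-0.38543991, -0.29470132,  0.1137661 ]), 'wrist_torque': array([ 0.02134477, -0.0029028 , -0.0170926 ]), 'opening': 0.9984896896062583} 0.0187
```

View pics/side0.png

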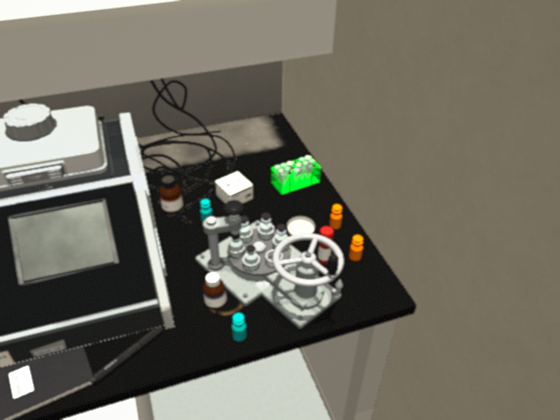

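View pics/top0.png

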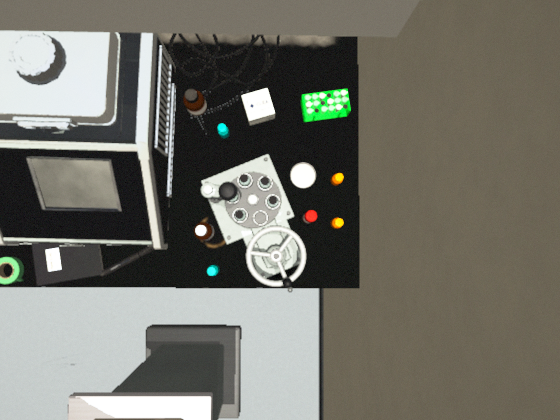

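View pics/wrist0.png

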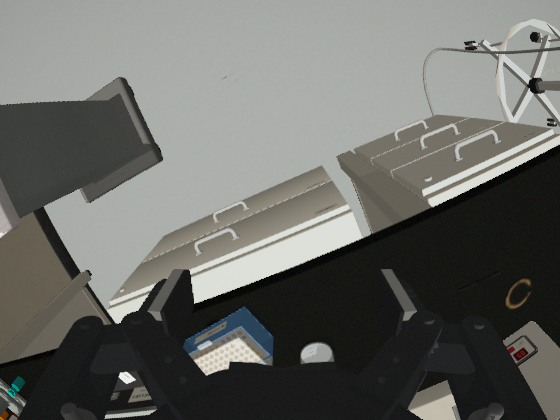

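Run:
```python
from h import *
t=V('top0');s=V('side0')
cv2.imwrite('pics/topz.png',cv2.resize(t.p[140:300,170:350,::-1],None,fx=4,fy=3.7,interpolation=cv2.INTER_CUBIC))
cv2.imwrite('pics/sidez.png',cv2.resize(s.p[180:350,180:380,::-1],None,fx=4,fy=3.5,interpolation=cv2.INTER_CUBIC))
C=t.cloud(); print('depth valid',(t.d>0).mean())
for n,(u,v) in dict(bench=(330,260),hub=(277,256),handle=(288,280),handle2=(289,285),knob=(228,191),arm=(208,190),colhub=(252,200),box=(100,250),box2=(160,150),glue=(311,216),shelf=(300,10),front=(250,285)).items(): print(n,np.round(t.dep(u,v),3))
```

```text
depth valid 0.9962287414965987
bench [ 0.456 -0.429  0.   ]
hub [ 0.469 -0.304  0.126]
handle [ 0.425 -0.324  0.165]
handle2 [ 0.415 -0.326  0.163]
knob [ 0.596 -0.207  0.164]
arm [ 0.601 -0.163  0.132]
colhub [ 0.59  -0.249  0.047]
box [0.476 0.099 0.004]
box2 [ 0.683 -0.063  0.126]
glue [ 0.553 -0.376  0.086]
shelf [ 0.84  -0.33   0.384]
front [ 0.399 -0.245  0.005]
```

View pics/topz.png

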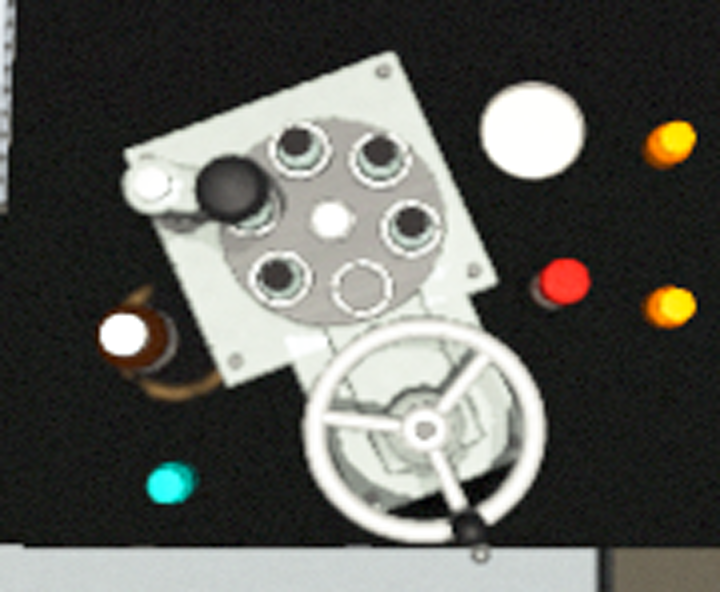

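View pics/sidez.png

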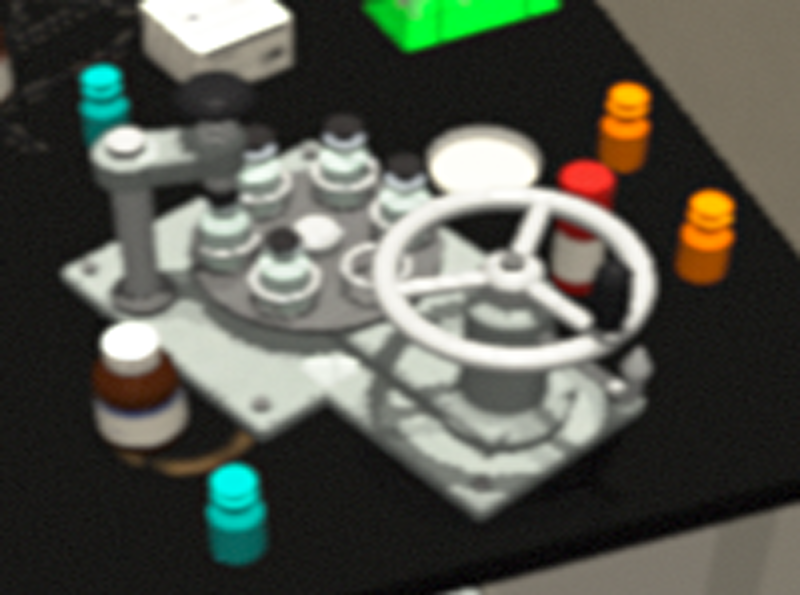

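Run:
```python
from h import *
for tag in('top0','side0'):
    C=V(tag).cloud().reshape(-1,3)
    print(tag,'rows x, cols y from',)
    ys=np.arange(-0.5,0.75,0.1)
    print('      ',np.round(ys,2))
    for x in np.arange(0.2,1.0,0.1):
        row=[]
        for y in ys:
            m=(abs(C[:,0]-x)<.05)&(abs(C[:,1]-y)<.05)
            row.append(f'{C[m,2].max():6.2f}' if m.any() else '   -  ')
        print(round(x,2),' '.join(row))
t=V('top0');C=t.cloud();P=t.p.astype(int)
# top-down measurements
def near(c,r,z0,z1,rgbf,name):
    m=(C[...,2]>z0)&(C[...,2]<z1)&(np.hypot(C[...,0]-c[0],C[...,1]-c[1])<r)&rgbf
    v,u=np.nonzero(m);pts=C[m]
    # circle-ish centre: via minEnclosing and mean
    (cu,cv),R=cv2.minEnclosingCircle(np.stack([u,v],1).astype(np.float32))
    print(name,m.sum(),'mean',np.round(pts.mean(0),4),'mec px',round(cu,1),round(cv,1),round(R,1),'z',np.round(np.percentile(pts[:,2],[5,50,95]),3))
    return m,cu,cv,R
sm=P.sum(-1)
rim=near((0.469,-.304),.08,.105,.130,sm>300,'rim')
print('rim centre plane .120',t.plane(rim[1],rim[2],.114))
# ellipse fit of rim points in world xy
pts=C[rim[0]];rad=np.hypot(pts[:,0]-.469,pts[:,1]+.304);q=pts[(rad>.045)]
A=np.c_[2*q[:,:2],np.ones(len(q))];s=np.linalg.lstsq(A,(q[:,:2]**2).sum(1),rcond=None)[0];print('rim circ fit',s[:2],np.sqrt(s[2]+s[0]**2+s[1]**2))
h=near((.418,-.325),.03,.13,.17,sm<200,'handle');print(t.plane(h[1],h[2],.16))
k=near((.596,-.207),.03,.145,.17,sm<250,'knob');print(t.plane(k[1],k[2],.16))
c=near((.59,-.249),.012,.0,.08,sm>500,'chub');print(t.plane(c[1],c[2],.047))
```

```text
top0 rows x, cols y from
       [-0.5 -0.4 -0.3 -0.2 -0.1 -0.   0.1  0.2  0.3  0.4  0.5  0.6  0.7]
0.2   0.37  -0.75  -0.75  -0.00   0.00   0.00   0.00  -0.00  -0.75  -0.75  -0.74  -0.75  -0.75
0.3   0.61  -0.75  -0.75  -0.75  -0.75  -0.74  -0.75  -0.75  -0.75  -0.75  -0.75  -0.75  -0.75
0.4   0.68   0.12   0.17   0.12   0.00   0.02   0.02   0.02   0.02    -      -      -      -  
0.5   0.68   0.12   0.98   0.12   0.12   0.12   0.12   0.12   0.11    -      -      -      -  
0.6   0.69   0.09   0.09   0.17   0.19   0.19   0.20   0.19   0.13    -      -      -      -  
0.7   0.69   0.06   0.04   0.06   0.22   0.26   0.26   0.26    -      -      -      -      -  
0.8   0.57   0.41   0.41   0.41   0.40   0.40   0.40   0.31    -      -      -      -      -  
0.9   0.28   0.00   0.01   0.03   0.22   0.26   0.29   0.26    -      -      -      -      -  
side0 rows x, cols y from
       [-0.5 -0.4 -0.3 -0.2 -0.1 -0.   0.1  0.2  0.3  0.4  0.5  0.6  0.7]
0.2   0.44    -      -      -      -      -      -      -      -      -      -      -      -  
0.3   0.58    -      -      -      -      -   
[... 493 characters left out ...]
      -      -      -      -  
0.9   0.30   0.01   0.02   0.03   0.45   0.45   0.45   0.26    -      -      -      -      -  
rim 1332 mean [ 0.4716 -0.3009  0.1185] mec px 278.0 259.0 34.5 z [0.115 0.119 0.122]
rim centre plane .120 [ 0.46274612 -0.30599741  0.114     ]
rim circ fit [ 0.46949742 -0.3023622 ] 0.056182464568674706
handle 63 mean [ 0.4201 -0.3228  0.1611] mec px 287.2 282.2 4.8 z [0.152 0.163 0.166]
[ 0.42026776 -0.32315406  0.16      ]
knob 210 mean [ 0.5977 -0.2055  0.1618] mec px 228.0 190.5 9.3 z [0.157 0.162 0.165]
[ 0.59736994 -0.20631781  0.16      ]
chub 90 mean [ 0.5902 -0.2492  0.0479] mec px 252.4 199.9 5.5 z [0.038 0.049 0.052]
[ 0.5900009  -0.24956967  0.047     ]
```

Run:
```python
from h import *
t=V('top0');s=V('side0')
for u in (359,365,380,450,540):
    print(u,np.round(t.dep(u,150),3),np.round(t.dep(u,270),3),np.round(t.dep(u,380),3))
for u,v in ((400,200),(450,100),(500,380),(300,20),(200,20),(330,40)): print(u,v,np.round(s.dep(u,v),3))
for v in (5,20,30,36,40): print('shelf',v,np.round(t.dep(250,v),3))
from scipy.spatial.transform import Rotation as R
st=r.get_state();print(R.from_rotvec(st['tcp_rot']).as_matrix().round(3))
hub=np.array([.4695,-.3023]);h=np.array([.4203,-.323]);c=np.array([.5900,-.2495]);k=np.array([.5975,-.206])
print('hub-handle',np.hypot(*(h-hub)),'hub-carousel',np.hypot(*(c-hub)),np.degrees(np.arctan2(*(c-hub)[::-1])),'car-knob',np.hypot(*(k-c)))
# hub: small white ring at z .127
C=t.cloud();P=t.p.astype(int)
m=(C[...,2]>.122)&(C[...,2]<.13)&(np.hypot(C[...,0]-.469,C[...,1]+.303)<.02);print('hub',m.sum(),C[m].mean(0))
```

```text
359 [ 0.716 -0.5   -0.005] [ 0.433 -0.496 -0.   ] [ 0.178 -0.499 -0.024]
365 [ 0.703 -0.5    0.056] [ 0.437 -0.5    0.045] [ 0.198 -0.5    0.038]
380 [ 0.676 -0.5    0.183] [ 0.446 -0.5    0.174] [ 0.238 -0.5    0.163]
450 [ 0.608 -0.499  0.498] [ 0.467 -0.5    0.489] [ 0.34  -0.499  0.483]
540 [ 0.573 -0.499  0.662] [ 0.479 -0.499  0.656] [ 0.394 -0.499  0.65 ]
400 200 [ 0.511 -0.499  0.162]
450 100 [ 0.447 -0.499  0.401]
500 380 [ 0.181 -0.498  0.071]
300 20 [ 0.841 -0.421  0.385]
200 20 [ 0.84  -0.222  0.409]
330 40 [ 0.838 -0.488  0.337]
shelf 5 [ 0.842 -0.257  0.393]
shelf 20 [ 0.841 -0.255  0.351]
shelf 30 [ 0.841 -0.254  0.32 ]
shelf 36 [ 0.99  -0.238  0.001]
shelf 40 [ 0.982 -0.238 -0.003]
[[-0.912  0.409 -0.001]
 [ 0.409  0.912 -0.001]
 [ 0.    -0.001 -1.   ]]
hub-handle 0.053377242341657145 hub-carousel 0.1315602143506919 23.66179612612103 car-knob 0.04414181690868651
hub 56 [ 0.469412   -0.30165797  0.12417441]
```

Request:
carry_out([
  {"rz":9.4,"dz":-0.4},
  {"rz":9.4,"dz":-0.4},
  {"rz":9.4,"dz":-0.4},
  {"rz":9.4,"dz":-0.4},
  {"rz":9.4,"dz":-0.4},
  {"rz":9.4,"dz":-0.4},
  {"rz":9.4,"dz":-0.4},
], jaw=0, squeeze=20)

```text
invalid input
```

Request:
carry_out([
  {"dx":0,"dy":0,"dz":-0.4,"rx":0,"ry":0,"rz":9.4},
  {"dx":0,"dy":0,"dz":-0.4,"rx":0,"ry":0,"rz":9.4},
  {"dx":0,"dy":0,"dz":-0.4,"rx":0,"ry":0,"rz":9.4},
  {"dx":0,"dy":0,"dz":-0.4,"rx":0,"ry":0,"rz":9.4},
  {"dx":0,"dy":0,"dz":-0.4,"rx":0,"ry":0,"rz":9.4},
  {"dx":0,"dy":0,"dz":-0.4,"rx":0,"ry":0,"rz":9.4},
  {"dx":0,"dy":0,"dz":-0.4,"rx":0,"ry":0,"rz":9.4},
], jaw=0)

```text
t: 1.02
tool_pos: [0.2659, 0.5928, 0.3013]
tcp_rot: [2.227, 2.216, -0.001]
contact_force: [-0.0, 0.2, 0.2]
opening: -0.001
```

Request:
carry_out([
  {"dx":-0.97,"dy":0.92,"dz":0,"rx":0,"ry":0,"rz":0},
  {"dx":-0.97,"dy":0.92,"dz":0},
  {"dx":-0.97,"dy":0.92,"dz":0},
  {"dx":-0.97,"dy":0.92,"dz":0},
  {"dx":-0.97,"dy":0.92,"dz":0},
  {"dx":-0.97,"dy":0.92,"dz":0},
  {"dx":-0.97,"dy":0.92,"dz":0},
  {"dx":-0.97,"dy":0.92,"dz":0},
  {"dx":-1,"dy":0.33,"dz":0},
  {"dx":-1,"dy":0.33,"dz":0},
])

```text
invalid input
```

Request:
carry_out([
  {"dx":-1,"dy":0.33},
  {"dx":-1,"dy":0.33},
  {"dx":-1,"dy":0.33},
  {"dx":-1,"dy":0.33},
  {"dx":-1,"dy":0.33},
  {"dx":-1,"dy":0.33},
  {"dx":-1,"dy":0.33},
  {"dx":-1,"dy":0.33},
  {"dx":-1,"dy":0.33},
  {"dx":-1,"dy":0.33},
])

```text
invalid input
```

Request:
carry_out([
  {"dx":-1,"dy":-0.2},
  {"dx":-1,"dy":-0.2},
  {"dx":-1,"dy":-0.2},
  {"dx":-1,"dy":-0.2},
  {"dx":-1,"dy":-0.2},
  {"dx":-1,"dy":-0.2},
  {"dx":-1,"dy":-0.2},
  {"dx":-1,"dy":-0.2},
])

```text
invalid input
```

Request:
carry_out([
  {"dx":-0.97,"dy":0.92,"dz":0,"rx":0,"ry":0,"rz":0},
  {"dx":-0.97,"dy":0.92,"dz":0,"rx":0,"ry":0,"rz":0},
  {"dx":-0.97,"dy":0.92,"dz":0,"rx":0,"ry":0,"rz":0},
  {"dx":-0.97,"dy":0.92,"dz":0,"rx":0,"ry":0,"rz":0},
  {"dx":-0.97,"dy":0.92,"dz":0,"rx":0,"ry":0,"rz":0},
  {"dx":-0.97,"dy":0.92,"dz":0,"rx":0,"ry":0,"rz":0},
  {"dx":-0.97,"dy":0.92,"dz":0,"rx":0,"ry":0,"rz":0},
  {"dx":-0.97,"dy":0.92,"dz":0,"rx":0,"ry":0,"rz":0},
  {"dx":-1,"dy":0.33,"dz":0,"rx":0,"ry":0,"rz":0},
  {"dx":-1,"dy":0.33,"dz":0,"rx":0,"ry":0,"rz":0},
])

```text
t: 2.28
tool_pos: [0.4669, 0.3481, 0.3009]
tcp_rot: [-2.221, -2.222, 0.001]
contact_force: [0.9, -0.8, -0.0]
opening: 0.001
```

Request:
carry_out([
  {"dx":-1,"dy":0.3,"dz":0,"rx":0,"ry":0,"rz":0},
  {"dx":-1,"dy":0.3,"dz":0,"rx":0,"ry":0,"rz":0},
  {"dx":-1,"dy":0.3,"dz":0,"rx":0,"ry":0,"rz":0},
  {"dx":-1,"dy":0.3,"dz":0,"rx":0,"ry":0,"rz":0},
  {"dx":-1,"dy":0.3,"dz":0,"rx":0,"ry":0,"rz":0},
  {"dx":-1,"dy":0.3,"dz":0,"rx":0,"ry":0,"rz":0},
  {"dx":-1,"dy":0.3,"dz":0,"rx":0,"ry":0,"rz":0},
  {"dx":-1,"dy":0.3,"dz":0,"rx":0,"ry":0,"rz":0},
  {"dx":-1,"dy":0.3,"dz":0,"rx":0,"ry":0,"rz":0},
  {"dx":-1,"dy":0.3,"dz":0,"rx":0,"ry":0,"rz":0},
])

```text
t: 3.52
tool_pos: [0.5418, 0.0984, 0.3011]
tcp_rot: [-2.22, -2.222, 0.001]
contact_force: [-0.5, -0.2, -0.1]
opening: 0.002
```

Request:
carry_out([
  {"dx":-1,"dy":-0.2,"dz":0,"rx":0,"ry":0,"rz":0},
  {"dx":-1,"dy":-0.2,"dz":0,"rx":0,"ry":0,"rz":0},
  {"dx":-1,"dy":-0.2,"dz":0,"rx":0,"ry":0,"rz":0},
  {"dx":-1,"dy":-0.2,"dz":0,"rx":0,"ry":0,"rz":0},
  {"dx":-1,"dy":-0.2,"dz":0,"rx":0,"ry":0,"rz":0},
  {"dx":-1,"dy":-0.2,"dz":0,"rx":0,"ry":0,"rz":0},
  {"dx":-1,"dy":-0.2,"dz":0,"rx":0,"ry":0,"rz":0},
  {"dx":-1,"dy":-0.2,"dz":0,"rx":0,"ry":0,"rz":0},
])

```text
t: 4.53
tool_pos: [0.5016, -0.1015, 0.3011]
tcp_rot: [-2.22, -2.222, 0.0]
contact_force: [-0.1, -0.3, -1.0]
opening: 0.001
```

Request:
carry_out([
  {"dx":-1,"dy":-0.4,"dz":0,"rx":0,"ry":0,"rz":0},
  {"dx":-1,"dy":-0.4,"dz":0,"rx":0,"ry":0,"rz":0},
  {"dx":-1,"dy":-0.4,"dz":0,"rx":0,"ry":0,"rz":0},
  {"dx":-1,"dy":-0.4,"dz":0,"rx":0,"ry":0,"rz":0},
])

```text
t: 5.03
tool_pos: [0.4615, -0.2015, 0.3011]
tcp_rot: [-2.22, -2.222, 0.0]
contact_force: [0.1, 0.0, -0.3]
opening: 0.001
```

Run:
```python
from h import *
st=r.get_state();print(st['tool_pos'],st['joint_positions'].round(2))
p,d,m=snap('wrist','wrist1');print(np.round(m['cam_to_world'],3).tolist())
```

```text
[ 0.4615234  -0.20145401  0.30113159] [ 0.01  0.37  0.49  1.83 -0.2   0.99  0.58]
[[1.0, -0.001, -0.001, 0.462], [0.001, 0.952, 0.307, -0.122], [0.0, -0.307, 0.952, 0.443], [0.0, 0.0, 0.0, 1.0]]
```

View pics/wrist1.png

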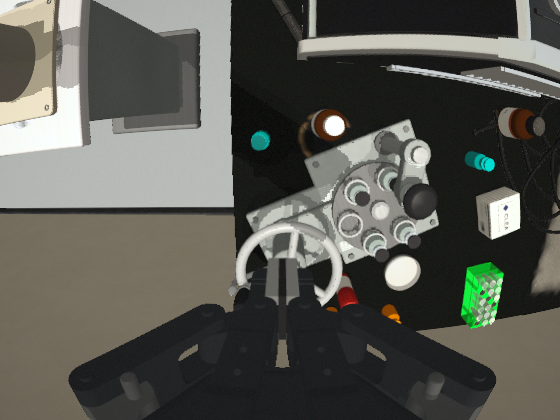

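```bash
cat >> h.py <<'E'
def wcloud(tag):
    w=V(tag); z=np.load(f'pics/{tag}.npz'); f=w.f
    v,u=np.mgrid[0:420,0:560]; x=u-w.cx;y=v-w.cy;R=np.hypot(x,y)+1e-9;th=R/f
    c=np.stack([np.tan(th)*x/R,-np.tan(th)*y/R,-np.ones(u.shape)],-1)*w.d[...,None]
    return c@w.T[:3,:3].T+w.T[:3,3]
E
python3 - <<'E'
from h import *
C=wcloud('wrist1');P=C.reshape(-1,3)-np.array([.4615,-.2015,.3011])
m=(np.hypot(P[:,0],P[:,1])<.15)
for z0 in np.arange(-.01,.13,.01):
    k=m&(P[:,2]>z0)&(P[:,2]<z0+.01)
    if k.sum(): print(round(z0,2),k.sum(),'X',P[k,0].min().round(4),P[k,0].max().round(4),'Y',P[k,1].min().round(4),P[k,1].max().round(4))
# rim & knob & carousel check
C=wcloud('wrist1');p=np.load('pics/wrist1.npz')['p'].astype(int);sm=p.sum(-1)
m=(C[...,2]>.16)&(C[...,2]<.168)&(np.hypot(C[...,0]-.597,C[...,1]+.206)<.03);print('knob',m.sum(),C[m].mean(0))
m=(C[...,2]>.112)&(C[...,2]<.123)&(abs(np.hypot(C[...,0]-.4695,C[...,1]+.302)-.056)<.02)&(sm>350)
q=C[m];A=np.c_[2*q[:,:2],np.ones(len(q))];s=np.linalg.lstsq(A,(q[:,:2]**2).sum(1),rcond=None)[0];print('rim',len(q),s[:2],np.sqrt(s[2]+s[0]**2+s[1]**2))
m=(C[...,2]>.13)&(C[...,2]<.17)&(np.hypot(C[...,0]-.42,C[...,1]+.323)<.03);print('handle',m.sum(),C[m].mean(0) if m.any() else '')
E
```

```text
0.0 307 X -0.0117 0.0137 Y 0.0071 0.0127
0.01 645 X -0.0124 0.0147 Y 0.0069 0.0127
0.02 767 X -0.0125 0.0149 Y 0.0069 0.0127
0.03 835 X -0.0148 0.0164 Y -0.0103 0.0132
0.04 2287 X -0.0326 0.0347 Y -0.0114 0.0153
0.05 5587 X -0.0399 0.043 Y -0.0114 0.0152
0.06 4625 X -0.0491 0.052 Y -0.0093 0.0193
0.07 7795 X -0.0573 0.0588 Y -0.0099 0.0192
0.08 10149 X -0.0608 0.0634 Y -0.0036 0.02
0.09 8200 X -0.0596 0.0616 Y -0.0029 0.0223
0.1 242 X -0.018 0.0203 Y 0.0193 0.0219
knob 701 [ 0.59695346 -0.20358852  0.1627192 ]
rim 2220 [ 0.46937843 -0.30034584] 0.05551972505943205
handle 216 [ 0.41781295 -0.31593432  0.14938224]
```

Request:
carry_out([
  {"dx":-0.99,"dy":-0.134,"dz":0,"rx":0,"ry":0,"rz":0},
  {"dx":-0.99,"dy":-0.134,"dz":0,"rx":0,"ry":0,"rz":0},
  {"dx":-0.99,"dy":-0.134,"dz":0,"rx":0,"ry":0,"rz":0},
  {"dx":-0.99,"dy":-0.134,"dz":0,"rx":0,"ry":0,"rz":0},
  {"dx":-0.99,"dy":-0.134,"dz":0,"rx":0,"ry":0,"rz":0},
  {"dx":-0.99,"dy":-0.134,"dz":0,"rx":0,"ry":0,"rz":0},
  {"dx":0,"dy":0,"dz":1,"rx":0,"ry":0,"rz":0},
  {"dx":0,"dy":0,"dz":1,"rx":0,"ry":0,"rz":0},
  {"dx":0,"dy":0,"dz":1,"rx":0,"ry":0,"rz":0},
  {"dx":0,"dy":0,"dz":1,"rx":0,"ry":0,"rz":0},
])

```text
t: 6.32
tool_pos: [0.4421, -0.3489, 0.2003]
tcp_rot: [-2.22, -2.222, -0.0]
contact_force: [0.3, 0.1, 0.5]
opening: 0.004
```

Run:
```python
from h import *
st=r.get_state();print(st['tool_pos'],st['joint_positions'].round(2),st['contact_force'].round(1))
snap('wrist','wrist2');snap('side','side2')
p=np.radians(np.arange(240,-121,-8));X=.056*np.cos(p);Y=.056*np.sin(p)
for a,x,y in zip(np.arange(232,-121,-8),np.diff(Y)/.025,np.diff(X)/.025): print(a,round(x,3),round(y,3))
```

```text
[ 0.44208662 -0.34891576  0.20028473] [ 0.33  0.58  0.44  1.81 -0.32  0.83  0.93] [0.3 0.1 0.5]
232 0.175 -0.259
224 0.209 -0.232
216 0.239 -0.201
208 0.265 -0.166
200 0.285 -0.127
192 0.3 -0.086
184 0.309 -0.043
176 0.313 0.0
168 0.309 0.043
160 0.3 0.086
152 0.285 0.127
144 0.265 0.166
136 0.239 0.201
128 0.209 0.232
120 0.175 0.259
112 0.137 0.281
104 0.097 0.297
96 0.054 0.308
88 0.011 0.312
80 -0.033 0.311
72 -0.076 0.303
64 -0.117 0.29
56 -0.156 0.271
48 -0.192 0.246
40 -0.225 0.217
32 -0.253 0.184
24 -0.276 0.147
16 -0.294 0.107
8 -0.306 0.065
0 -0.312 0.022
-8 -0.312 -0.022
-16 -0.306 -0.065
-24 -0.294 -0.107
-32 -0.276 -0.147
-40 -0.253 -0.184
-48 -0.225 -0.217
-56 -0.192 -0.246
-64 -0.156 -0.271
-72 -0.117 -0.29
-80 -0.076 -0.303
-88 -0.033 -0.311
-96 0.011 -0.312
-104 0.054 -0.308
-112 0.097 -0.297
-120 0.137 -0.281
```

View pics/wrist2.png

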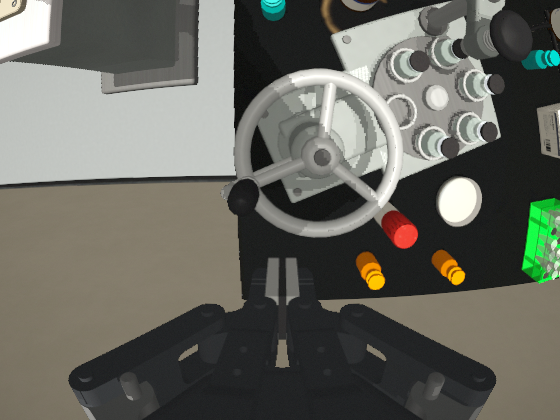

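View pics/side2.png

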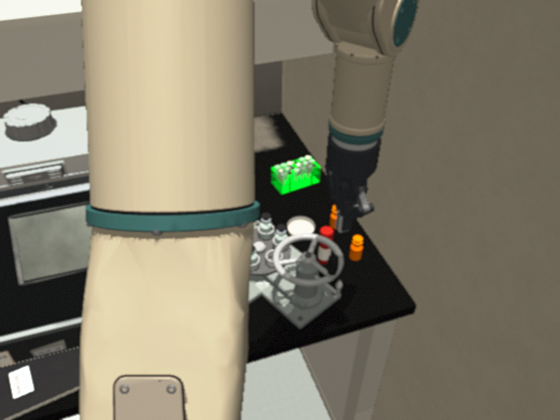

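```bash
cat >> h.py <<'E'
def wplane(tag,u,v,z):
    w=V(tag);x=u-w.cx;y=v-w.cy;R=np.hypot(x,y)+1e-9;th=R/w.f
    d=w.T[:3,:3]@np.array([np.sin(th)*x/R,-np.sin(th)*y/R,-np.cos(th)]);o=w.T[:3,3]
    return o+d*(z-o[2])/d[2]
def wheel(tag,c0=(.4694,-.3015),h0=None):
    C=wcloud(tag);p=np.load(f'pics/{tag}.npz')['p'].astype(int);sm=p.sum(-1)
    rr=np.hypot(C[...,0]-c0[0],C[...,1]-c0[1])
    m=(C[...,2]>.116)&(C[...,2]<.124)&(abs(rr-.056)<.015)&(sm>330)
    q=C[m];A=np.c_[2*q[:,:2],np.ones(len(q))];s=np.linalg.lstsq(A,(q[:,:2]**2).sum(1),rcond=None)[0]
    print('rim',len(q),s[:2].round(4),np.sqrt(s[2]+s[0]**2+s[1]**2).round(4))
    hm=(C[...,2]>.118)&(C[...,2]<.13)&(rr<.02);print('hub',C[hm].mean(0).round(4))
    h=(C[...,2]>.135)&(C[...,2]<.17)&(abs(rr-.056)<.025)&(sm<260)
    if h0 is not None: h&=np.hypot(C[...,0]-h0[0],C[...,1]-h0[1])<.03
    top=h&(C[...,2]>.16)
    # algebraic circle fit on all side points
    q=C[h];A=np.c_[2*q[:,:2],np.ones(len(q))];t=np.linalg.lstsq(A,(q[:,:2]**2).sum(1),rcond=None)[0]
    g=C[top].mean(0);ang=lambda a:np.degrees(np.arctan2(a[1]-s[1],a[0]-s[0]))%360
    print('handle',h.sum(),'fit',t[:2].round(4),np.sqrt(t[2]+t[0]**2+t[1]**2).round(4),'ang',ang(t).round(2),'top',top.sum(),g.round(4),'ang',ang(g).round(2))
    return s,t
E
python3 - <<'E'
from h import *
wheel('wrist2')
w=V('wrist2');cv2.imwrite('pics/w2z.png',cv2.resize(w.p[150:240,190:310,::-1],None,fx=6,fy=6,interpolation=cv2.INTER_CUBIC))
C=wcloud('wrist2')
for u,v in((227,195),(228,192),(226,198)):print(C[v,u].round(4),wplane('wrist2',u,v,.121).round(4))
m=(C[...,2]>.158)&(C[...,2]<.17)&(np.hypot(C[...,0]-.597,C[...,1]+.206)<.03);print('knob',m.sum(),C[m].mean(0))
E
```

```text
rim 6769 [ 0.4702 -0.3009] 0.055
hub [ 0.4699 -0.3007  0.1214]
handle 900 fit [ 0.4197 -0.3214] 0.0064 ang 202.15 top 518 [ 0.4193 -0.3223  0.1632] ang 202.87
[ 0.4039 -0.3292  0.119 ] [ 0.4042 -0.3287  0.121 ]
[ 0.4041 -0.3279  0.1154] [ 0.405  -0.3265  0.121 ]
[ 0.4032 -0.3312  0.1197] [ 0.4034 -0.3309  0.121 ]
knob 1382 [ 0.59435607 -0.20609545  0.16207624]
```

View pics/w2z.png

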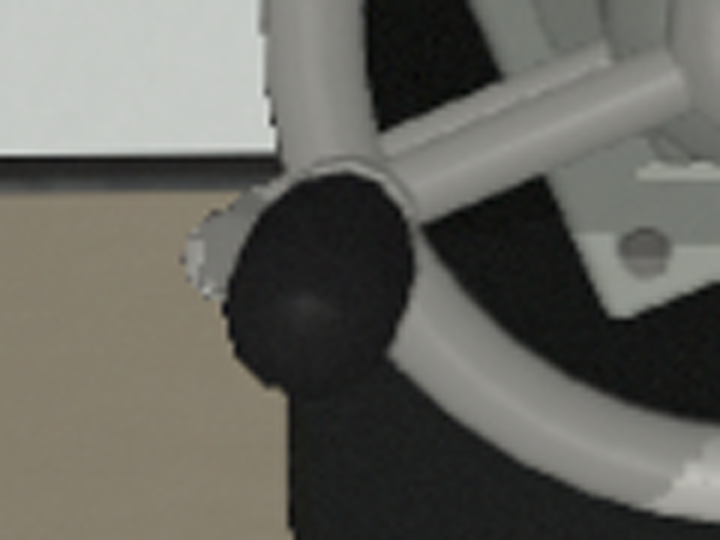

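Request:
carry_out([
  {"dx":0,"dy":0,"dz":0.8,"rx":0,"ry":0,"rz":0},
  {"dx":0,"dy":0,"dz":0.8,"rx":0,"ry":0,"rz":0},
  {"dx":0,"dy":0,"dz":0.8,"rx":0,"ry":0,"rz":0},
  {"dx":0,"dy":0,"dz":0,"rx":0,"ry":0,"rz":0},
  {"dx":0.175,"dy":-0.259,"dz":0,"rx":0,"ry":0,"rz":0},
  {"dx":0.209,"dy":-0.232,"dz":0,"rx":0,"ry":0,"rz":0},
])

```text
t: 7.18
tool_pos: [0.4298, -0.3401, 0.1424]
tcp_rot: [2.22, 2.22, 0.0]
contact_force: [1.4, -0.6, -0.1]
opening: 0.0
```

Request:
carry_out([
  {"dx":0.239,"dy":-0.201,"dz":0,"rx":0,"ry":0,"rz":0},
  {"dx":0.265,"dy":-0.166,"dz":0,"rx":0,"ry":0,"rz":0},
  {"dx":0.285,"dy":-0.127,"dz":0,"rx":0,"ry":0,"rz":0},
  {"dx":0.3,"dy":-0.086,"dz":0,"rx":0,"ry":0,"rz":0},
  {"dx":0.309,"dy":-0.043,"dz":0,"rx":0,"ry":0,"rz":0},
])

```text
t: 7.8
tool_pos: [0.414, -0.3044, 0.1413]
tcp_rot: [2.221, 2.222, -0.0]
contact_force: [-0.0, -1.8, 0.3]
opening: 0.002
```

Run:
```python
from h import *
st=r.get_state();print(st['tool_pos'],st['contact_force'].round(1))
snap('wrist','wrist3')
```

```text
[ 0.41399969 -0.30435045  0.14129851] [-0.  -1.8  0.3]
```

View pics/wrist3.png

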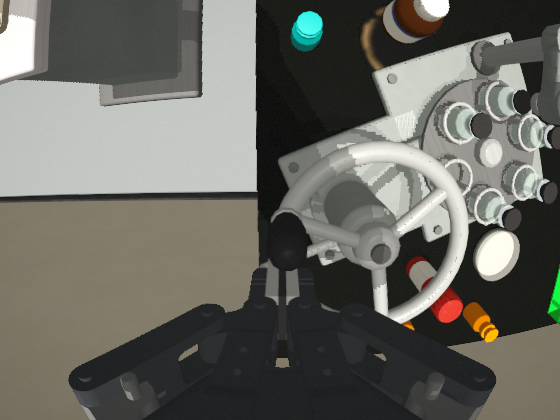

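Request:
carry_out([
  {"dx":0.313,"dy":0.0,"dz":0,"rx":0,"ry":0,"rz":0},
  {"dx":0.309,"dy":0.043,"dz":0,"rx":0,"ry":0,"rz":0},
  {"dx":0.3,"dy":0.086,"dz":0,"rx":0,"ry":0,"rz":0},
  {"dx":0.285,"dy":0.127,"dz":0,"rx":0,"ry":0,"rz":0},
  {"dx":0.265,"dy":0.166,"dz":0,"rx":0,"ry":0,"rz":0},
  {"dx":0.239,"dy":0.201,"dz":0,"rx":0,"ry":0,"rz":0},
  {"dx":0.209,"dy":0.232,"dz":0,"rx":0,"ry":0,"rz":0},
  {"dx":0.175,"dy":0.259,"dz":0,"rx":0,"ry":0,"rz":0},
])

```text
t: 8.85
tool_pos: [0.442, -0.2515, 0.1411]
tcp_rot: [-2.219, -2.221, -0.0]
contact_force: [-2.7, -0.2, -0.2]
opening: 0.0
```

Run:
```python
from h import *
st=r.get_state();print(st['tool_pos'],st['contact_force'].round(1),st['joint_positions'].round(2))
snap('wrist','wrist4')
```

```text
[ 0.44202656 -0.2514617   0.14111699] [-2.7 -0.2 -0.2] [ 0.19  0.59  0.4   2.   -0.39  0.62  0.85]
```

View pics/wrist4.png

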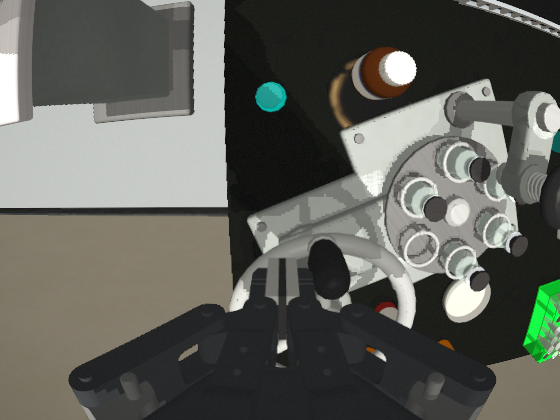

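Request:
carry_out([
  {"dx":0.137,"dy":0.281,"dz":0,"rx":0,"ry":0,"rz":0},
  {"dx":0.097,"dy":0.297,"dz":0,"rx":0,"ry":0,"rz":0},
  {"dx":0.054,"dy":0.308,"dz":0,"rx":0,"ry":0,"rz":0},
  {"dx":0.011,"dy":0.312,"dz":0,"rx":0,"ry":0,"rz":0},
  {"dx":-0.033,"dy":0.311,"dz":0,"rx":0,"ry":0,"rz":0},
  {"dx":-0.076,"dy":0.303,"dz":0,"rx":0,"ry":0,"rz":0},
  {"dx":-0.117,"dy":0.29,"dz":0,"rx":0,"ry":0,"rz":0},
  {"dx":-0.156,"dy":0.271,"dz":0,"rx":0,"ry":0,"rz":0},
  {"dx":-0.192,"dy":0.246,"dz":0,"rx":0,"ry":0,"rz":0},
  {"dx":-0.225,"dy":0.217,"dz":0,"rx":0,"ry":0,"rz":0},
])

```text
t: 10.15
tool_pos: [0.5133, -0.2652, 0.1413]
tcp_rot: [2.221, 2.222, 0.0]
contact_force: [-0.8, 1.8, 0.5]
opening: 0.0
```

Run:
```python
from h import *
st=r.get_state();print(st['tool_pos'],st['contact_force'].round(1),st['joint_positions'].round(2))
snap('wrist','wrist5')
```

```text
[ 0.51330788 -0.26519568  0.14128217] [-0.8  1.8  0.5] [ 0.17  0.68  0.41  1.82 -0.39  0.73  0.79]
```

View pics/wrist5.png

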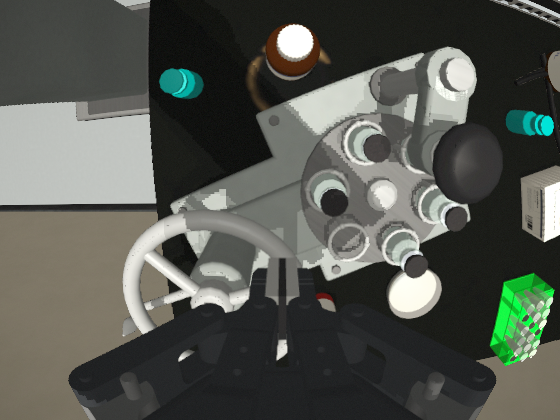

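Request:
carry_out([
  {"dx":-0.253,"dy":0.184,"dz":0,"rx":0,"ry":0,"rz":0},
  {"dx":-0.276,"dy":0.147,"dz":0,"rx":0,"ry":0,"rz":0},
  {"dx":-0.294,"dy":0.107,"dz":0,"rx":0,"ry":0,"rz":0},
  {"dx":-0.306,"dy":0.065,"dz":0,"rx":0,"ry":0,"rz":0},
  {"dx":-0.312,"dy":0.022,"dz":0,"rx":0,"ry":0,"rz":0},
  {"dx":-0.312,"dy":-0.022,"dz":0,"rx":0,"ry":0,"rz":0},
  {"dx":-0.306,"dy":-0.065,"dz":0,"rx":0,"ry":0,"rz":0},
  {"dx":-0.294,"dy":-0.107,"dz":0,"rx":0,"ry":0,"rz":0},
  {"dx":-0.276,"dy":-0.147,"dz":0,"rx":0,"ry":0,"rz":0},
  {"dx":-0.253,"dy":-0.184,"dz":0,"rx":0,"ry":0,"rz":0},
])

```text
t: 11.45
tool_pos: [0.5125, -0.3371, 0.1413]
tcp_rot: [-2.22, -2.222, -0.0]
contact_force: [0.1, 1.6, 0.7]
opening: -0.001
```

Run:
```python
from h import *
st=r.get_state();print(st['tool_pos'],st['contact_force'].round(1),st['joint_positions'].round(2))
a=np.degrees(np.arctan2(st['tool_pos'][1]+.301,st['tool_pos'][0]-.4702));print(a,np.hypot(st['tool_pos'][1]+.301,st['tool_pos'][0]-.4702))
snap('wrist','wrist6')
```

```text
[ 0.51254901 -0.33705675  0.14129542] [0.1 1.6 0.7] [ 0.29  0.72  0.41  1.72 -0.38  0.79  0.88]
-40.41170184317407 0.05561949217562125
```

View pics/wrist6.png

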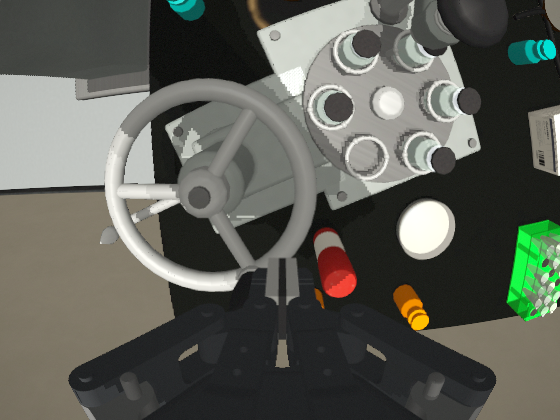

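Request:
carry_out([
  {"dx":-0.225,"dy":-0.217,"dz":0,"rx":0,"ry":0,"rz":0},
  {"dx":-0.192,"dy":-0.246,"dz":0,"rx":0,"ry":0,"rz":0},
  {"dx":-0.156,"dy":-0.271,"dz":0,"rx":0,"ry":0,"rz":0},
  {"dx":-0.117,"dy":-0.29,"dz":0,"rx":0,"ry":0,"rz":0},
  {"dx":-0.076,"dy":-0.303,"dz":0,"rx":0,"ry":0,"rz":0},
  {"dx":-0.033,"dy":-0.311,"dz":0,"rx":0,"ry":0,"rz":0},
  {"dx":0.011,"dy":-0.312,"dz":0,"rx":0,"ry":0,"rz":0},
  {"dx":0.054,"dy":-0.308,"dz":0,"rx":0,"ry":0,"rz":0},
  {"dx":0.097,"dy":-0.297,"dz":0,"rx":0,"ry":0,"rz":0},
  {"dx":0,"dy":0,"dz":0,"rx":0,"ry":0,"rz":0},
])

```text
t: 12.75
tool_pos: [0.4477, -0.3527, 0.1413]
tcp_rot: [-2.221, -2.22, 0.001]
contact_force: [0.5, -0.7, 0.5]
opening: -0.001
```

Run:
```python
from h import *
st=r.get_state();print(st['tool_pos'],st['contact_force'].round(1),st['joint_positions'].round(2))
a=np.degrees(np.arctan2(st['tool_pos'][1]+.301,st['tool_pos'][0]-.4702));print(a,np.hypot(st['tool_pos'][1]+.301,st['tool_pos'][0]-.4702))
snap('wrist','wrist7'); wheel('wrist7')
```

```text
[ 0.44768018 -0.35271103  0.14129189] [ 0.5 -0.7  0.5] [ 0.37  0.66  0.4   1.84 -0.37  0.71  0.97]
-113.53281037445998 0.05640189106605912
rim 11581 [ 0.4701 -0.3006] 0.0546
hub [ 0.4699 -0.3006  0.1214]
handle 2844 fit [ 0.4426 -0.3362] 0.0139 ang 232.29 top 1370 [ 0.4362 -0.3394  0.1639] ang 228.91
```

View pics/wrist7.png

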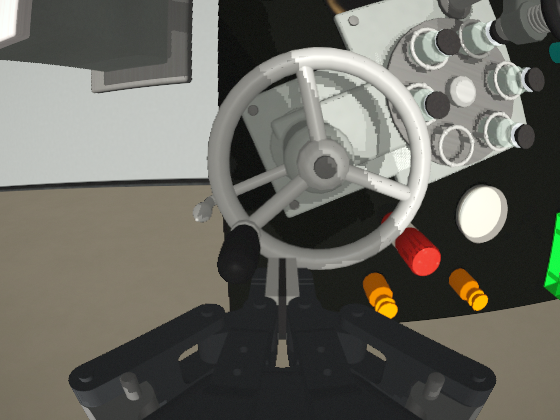

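```bash
cat >> h.py <<'E'
def hang(tag,box):
    C=wcloud(tag);p=np.load(f'pics/{tag}.npz')['p'].astype(int);sm=p.sum(-1)
    M=np.zeros(sm.shape,bool);M[box[1]:box[3],box[0]:box[2]]=1
    m=M&(C[...,2]>.16)&(C[...,2]<.17)&(sm<260);g=C[m].mean(0)
    v,u=np.nonzero(m);(cu,cv),R=cv2.minEnclosingCircle(np.stack([u,v],1).astype(np.float32))
    ps=wplane(tag,cu,cv,.163)
    A=lambda a:np.degrees(np.arctan2(a[1]+.3008,a[0]-.4701))%360
    print(tag,m.sum(),g.round(4),A(g).round(2),np.hypot(g[0]-.4701,g[1]+.3008).round(4),'mec',round(cu,1),round(cv,1),round(R,1),ps.round(4),A(ps).round(2))
E
python3 - <<'E'
from h import *
hang('wrist2',(215,165,265,225));hang('wrist7',(205,215,262,285))
w=V('wrist7');cv2.imwrite('pics/w7z.png',cv2.resize(w.p[180:310,180:320,::-1],None,fx=5,fy=4.5,interpolation=cv2.INTER_CUBIC))
E
```

```text
wrist2 518 [ 0.4193 -0.3223  0.1632] 202.94 0.0551 mec 240.4 203.2 13.5 [ 0.4192 -0.3223  0.163 ] 202.95
wrist7 921 [ 0.4297 -0.3372  0.1631] 221.98 0.0544 mec 240.7 270.6 24.3 [ 0.4315 -0.3382  0.163 ] 224.09
```

View pics/w7z.png

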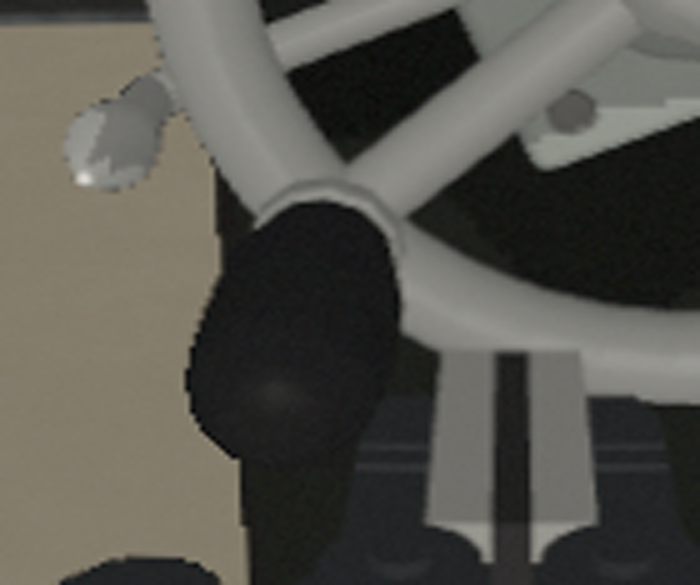

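Request:
carry_out([
  {"dx":0.055,"dy":-0.125,"dz":0,"rx":0,"ry":0,"rz":0},
  {"dx":0.063,"dy":-0.122,"dz":0,"rx":0,"ry":0,"rz":0},
  {"dx":0.07,"dy":-0.118,"dz":0,"rx":0,"ry":0,"rz":0},
  {"dx":0.077,"dy":-0.113,"dz":0,"rx":0,"ry":0,"rz":0},
  {"dx":0,"dy":0,"dz":0,"rx":0,"ry":0,"rz":0},
  {"dx":0,"dy":0,"dz":0,"rx":0,"ry":0,"rz":0},
])

```text
t: 13.55
tool_pos: [0.4368, -0.3459, 0.1412]
tcp_rot: [-2.22, -2.221, -0.0]
contact_force: [0.3, -1.0, 0.1]
opening: 0.002
```

Run:
```python
from h import *
st=r.get_state();print(st['tool_pos'],st['contact_force'].round(1))
a=np.degrees(np.arctan2(st['tool_pos'][1]+.3008,st['tool_pos'][0]-.4701));print(a+360)
snap('wrist','wrist8'); hang('wrist8',(205,205,266,255))
w=V('wrist8');cv2.imwrite('pics/w8z.png',cv2.resize(w.p[180:310,180:320,::-1],None,fx=5,fy=4.5,interpolation=cv2.INTER_CUBIC))
```

```text
[ 0.43678726 -0.34594826  0.14121332] [ 0.3 -1.   0.1]
233.57815786151724
wrist8 157 [ 0.4223 -0.3232  0.1614] 205.17 0.0528 mec 245.0 252.5 15.1 [ 0.4228 -0.323   0.163 ] 205.1
```

View pics/w8z.png

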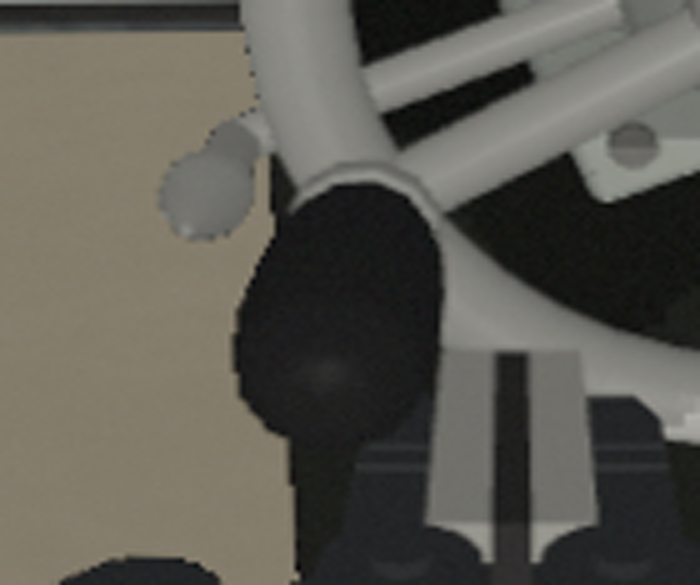

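Run:
```python
from h import *
hang('wrist8',(205,205,262,280))
hang('wrist8',(205,205,268,268));hang('wrist8',(205,205,258,280))
```

```text
wrist8 902 [ 0.4225 -0.3278  0.1633] 209.57 0.0547 mec 245.0 262.5 18.9 [ 0.4226 -0.3276  0.163 ] 209.39
wrist8 614 [ 0.4226 -0.3259  0.1628] 207.81 0.0537 mec 245.3 261.0 18.7 [ 0.4228 -0.3269  0.163 ] 208.82
wrist8 820 [ 0.4219 -0.3277  0.1635] 209.18 0.0552 mec 243.5 263.5 18.4 [ 0.422 -0.328  0.163] 209.49
```

Request:
carry_out([
  {"dx":0.041,"dy":-0.051,"dz":0,"rx":0,"ry":0,"rz":0},
  {"dx":0.041,"dy":-0.051,"dz":0,"rx":0,"ry":0,"rz":0},
  {"dx":0.04,"dy":-0.051,"dz":0,"rx":0,"ry":0,"rz":0},
  {"dx":0,"dy":0,"dz":0,"rx":0,"ry":0,"rz":0},
  {"dx":0,"dy":0,"dz":0,"rx":0,"ry":0,"rz":0},
])

```text
t: 14.22
tool_pos: [0.4333, -0.3431, 0.1413]
tcp_rot: [-2.221, -2.222, -0.0]
contact_force: [1.8, -0.1, -0.3]
opening: -0.001
```

Request:
carry_out([
  {"dx":-0.23,"dy":0.36,"dz":0,"rx":0,"ry":0,"rz":0},
  {"dx":0,"dy":0,"dz":-0.8,"rx":0,"ry":0,"rz":0},
  {"dx":0,"dy":0,"dz":-0.8,"rx":0,"ry":0,"rz":0},
  {"dx":0,"dy":0,"dz":-0.76,"rx":0,"ry":0,"rz":0},
  {"dx":0,"dy":0,"dz":0,"rx":0,"ry":0,"rz":0},
  {"dx":0,"dy":0,"dz":0,"rx":0,"ry":0,"rz":0},
])

```text
t: 14.98
tool_pos: [0.4422, -0.3486, 0.1996]
tcp_rot: [-2.22, -2.222, 0.0]
contact_force: [-1.0, -0.6, 0.5]
opening: 0.004
```

Run:
```python
from h import *
st=r.get_state();print(st['tool_pos'],st['contact_force'].round(1))
snap('wrist','wrist9'); hang('wrist9',(205,165,265,235));hang('wrist2',(205,165,265,235))
w=V('wrist9');cv2.imwrite('pics/w9z.png',cv2.resize(w.p[150:240,190:310,::-1],None,fx=6,fy=6,interpolation=cv2.INTER_CUBIC))
```

```text
[ 0.44218108 -0.3486071   0.19957662] [-1.  -0.6  0.5]
wrist9 499 [ 0.4207 -0.3254  0.1632] 206.47 0.0551 mec 243.1 208.9 13.3 [ 0.4208 -0.3253  0.163 ] 206.42
wrist2 518 [ 0.4193 -0.3223  0.1632] 202.94 0.0551 mec 240.4 203.2 13.5 [ 0.4192 -0.3223  0.163 ] 202.95
```

View pics/w9z.png

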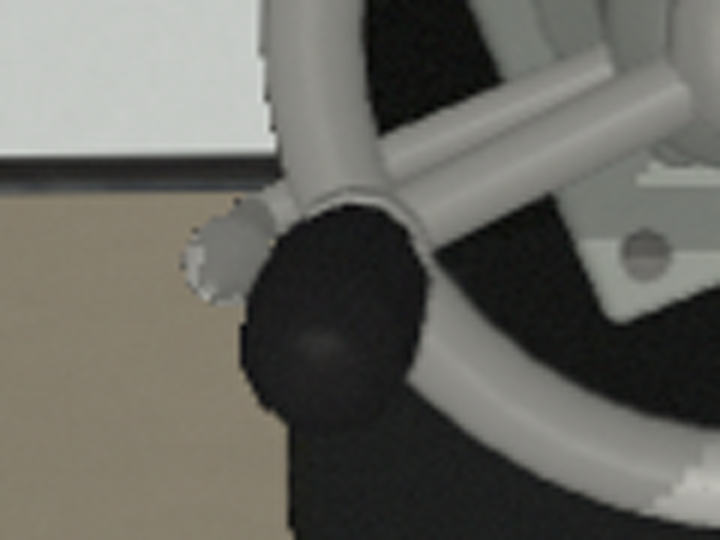

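Request:
carry_out([
  {"dx":0,"dy":0,"dz":0.78,"rx":0,"ry":0,"rz":0},
  {"dx":0,"dy":0,"dz":0.78,"rx":0,"ry":0,"rz":0},
  {"dx":0,"dy":0,"dz":0.78,"rx":0,"ry":0,"rz":0},
  {"dx":0,"dy":0,"dz":0,"rx":0,"ry":0,"rz":0},
  {"dx":0.1,"dy":-0.2,"dz":0,"rx":0,"ry":0,"rz":0},
  {"dx":0.1,"dy":-0.13,"dz":0,"rx":0,"ry":0,"rz":0},
  {"dx":0.06,"dy":-0.07,"dz":0,"rx":0,"ry":0,"rz":0},
  {"dx":0.05,"dy":-0.056,"dz":0,"rx":0,"ry":0,"rz":0},
  {"dx":0,"dy":0,"dz":0,"rx":0,"ry":0,"rz":0},
  {"dx":0,"dy":0,"dz":0,"rx":0,"ry":0,"rz":0},
])

```text
t: 16.27
tool_pos: [0.4312, -0.3414, 0.142]
tcp_rot: [2.22, 2.222, 0.0]
contact_force: [1.2, -0.2, 2.1]
opening: 0.001
```

Request:
carry_out([
  {"dx":-0.31,"dy":0.456,"dz":0,"rx":0,"ry":0,"rz":0},
  {"dx":0,"dy":0,"dz":-0.78,"rx":0,"ry":0,"rz":0},
  {"dx":0,"dy":0,"dz":-0.78,"rx":0,"ry":0,"rz":0},
  {"dx":0,"dy":0,"dz":-0.78,"rx":0,"ry":0,"rz":0},
  {"dx":0,"dy":0,"dz":0,"rx":0,"ry":0,"rz":0},
  {"dx":0,"dy":0,"dz":0,"rx":0,"ry":0,"rz":0},
])

```text
t: 17.02
tool_pos: [0.4421, -0.3486, 0.1994]
tcp_rot: [-2.22, -2.221, 0.0]
contact_force: [0.7, 0.5, 0.0]
opening: -0.001
```

Run:
```python
from h import *
st=r.get_state();print(st['tool_pos'],st['contact_force'].round(1))
snap('wrist','wrist10'); hang('wrist10',(205,165,265,235));hang('wrist2',(205,165,265,235))
a=V('wrist10').p;b=V('wrist2').p
k=lambda p:cv2.resize(p[150:240,190:310,::-1],None,fx=3.3,fy=3.3,interpolation=cv2.INTER_CUBIC)
cv2.imwrite('pics/w10z.png',np.hstack([k(b),k(a)]))
```

```text
[ 0.44213971 -0.34862996  0.19944284] [0.7 0.5 0. ]
wrist10 508 [ 0.4195 -0.3227  0.1632] 203.38 0.0551 mec 240.9 204.4 13.4 [ 0.4196 -0.3226  0.163 ] 203.31
wrist2 518 [ 0.4193 -0.3223  0.1632] 202.94 0.0551 mec 240.4 203.2 13.5 [ 0.4192 -0.3223  0.163 ] 202.95
```

View pics/w10z.png

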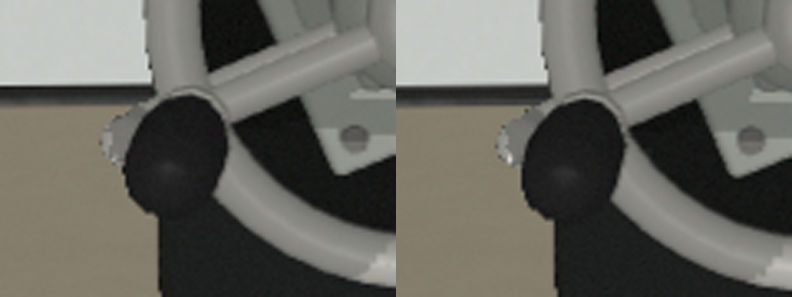

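Request:
carry_out([
  {"dx":0,"dy":0,"dz":-1,"rx":0,"ry":0,"rz":0},
  {"dx":0,"dy":0.2,"dz":-1,"rx":0,"ry":0,"rz":0},
  {"dx":0.42,"dy":1,"dz":0,"rx":0,"ry":0,"rz":0},
  {"dx":0.42,"dy":1,"dz":0,"rx":0,"ry":0,"rz":0},
  {"dx":0.42,"dy":1,"dz":0,"rx":0,"ry":0,"rz":0},
  {"dx":0.42,"dy":1,"dz":0,"rx":0,"ry":0,"rz":0},
  {"dx":0.42,"dy":1,"dz":0,"rx":0,"ry":0,"rz":0},
  {"dx":0.42,"dy":1,"dz":0,"rx":0,"ry":0,"rz":0},
  {"dx":0,"dy":0,"dz":0,"rx":0,"ry":0,"rz":0},
])

```text
t: 18.2
tool_pos: [0.5989, -0.2835, 0.2484]
tcp_rot: [-2.215, -2.225, -0.001]
contact_force: [-0.4, 0.1, -0.5]
opening: -0.003
```

Run:
```python
from h import *
st=r.get_state();print(st['tool_pos'],st['contact_force'].round(1),st['joint_positions'].round(2))
snap('wrist','wrist11');C=wcloud('wrist11');sm=V('wrist11').p.astype(int).sum(-1)
m=(C[...,2]>.159)&(C[...,2]<.17)&(np.hypot(C[...,0]-.597,C[...,1]+.206)<.03);print('knob',m.sum(),C[m].mean(0))
v,u=np.nonzero(m);(cu,cv),R=cv2.minEnclosingCircle(np.stack([u,v],1).astype(np.float32));print(cu,cv,R,wplane('wrist11',cu,cv,.162))
```

```text
[ 0.59886096 -0.28352625  0.24841198] [-0.4  0.1 -0.5] [ 0.15  0.67  0.46  1.46 -0.32  1.08  0.67]
knob 1732 [ 0.59835574 -0.20457215  0.16232284]
279.525634765625 110.69230651855469 24.751415252685547 [ 0.59790853 -0.20451109  0.162     ]
```

View pics/wrist11.png

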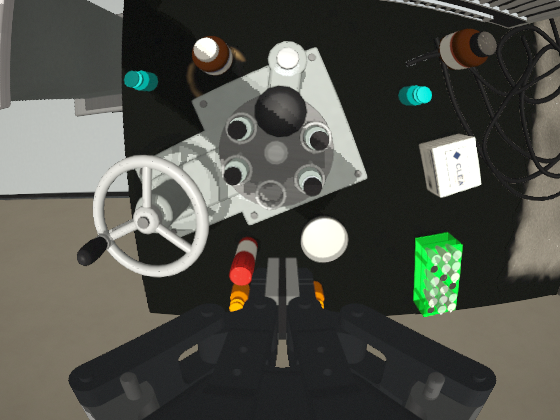

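Request:
carry_out([
  {"dx":0.8,"dy":-0.036,"dz":0,"rx":0,"ry":0,"rz":0},
  {"dx":0.8,"dy":0,"dz":0,"rx":0,"ry":0,"rz":0},
  {"dx":0.8,"dy":0,"dz":0,"rx":0,"ry":0,"rz":0},
  {"dx":0.76,"dy":0,"dz":0,"rx":0,"ry":0,"rz":0},
  {"dx":0,"dy":0,"dz":0,"rx":0,"ry":0,"rz":0},
  {"dx":0,"dy":0,"dz":1,"rx":0,"ry":0,"rz":0},
  {"dx":0,"dy":0,"dz":1,"rx":0,"ry":0,"rz":0},
  {"dx":0,"dy":0,"dz":1,"rx":0,"ry":0,"rz":0},
  {"dx":0,"dy":0,"dz":0,"rx":0,"ry":0,"rz":0},
])

```text
t: 19.38
tool_pos: [0.5948, -0.2072, 0.1736]
tcp_rot: [-2.22, -2.219, 0.004]
contact_force: [-0.1, -0.3, -0.1]
opening: -0.002
```

Request:
carry_out([
  {"dx":0,"dy":0,"dz":0,"rx":0,"ry":0,"rz":0},
])

```text
t: 19.5
tool_pos: [0.5968, -0.2079, 0.1763]
tcp_rot: [2.22, 2.22, 0.0]
contact_force: [0.3, -1.5, 0.8]
opening: -0.001
```

Run:
```python
from h import *
st=r.get_state();print(st['tool_pos'],st['tcp_rot'],st['contact_force'].round(1),st['joint_positions'].round(2))
```

```text
[ 0.59676459 -0.20788026  0.17625589] [2.22033560e+00 2.22007964e+00 1.55085809e-04] [ 0.3 -1.5  0.8] [ 0.04  0.7   0.43  1.64 -0.36  0.88  0.61]
```

Request:
carry_out([
  {"dx":0.13,"dy":0.04,"dz":0,"rx":0,"ry":0,"rz":0},
  {"dx":0,"dy":0,"dz":0.2,"rx":0,"ry":0,"rz":0},
  {"dx":0,"dy":0,"dz":0.16,"rx":0,"ry":0,"rz":0},
  {"dx":0,"dy":0,"dz":0,"rx":0,"ry":0,"rz":0},
])

```text
t: 20.0
tool_pos: [0.597, -0.2035, 0.1659]
tcp_rot: [-2.22, -2.221, 0.001]
contact_force: [-0.8, -0.7, 0.1]
opening: -0.003
```

Request:
carry_out([
  {"dx":0,"dy":0.02,"dz":0.06,"rx":0,"ry":0,"rz":0},
  {"dx":0,"dy":0,"dz":0.06,"rx":0,"ry":0,"rz":0},
  {"dx":0,"dy":0,"dz":0.06,"rx":0,"ry":0,"rz":0},
  {"dx":0,"dy":0,"dz":0.06,"rx":0,"ry":0,"rz":0},
  {"dx":0,"dy":0,"dz":0,"rx":0,"ry":0,"rz":0},
])

```text
t: 20.62
tool_pos: [0.5978, -0.2038, 0.1604]
tcp_rot: [2.221, 2.222, -0.0]
contact_force: [-0.6, 0.4, 3.9]
opening: -0.0
```

Request:
carry_out([
  {"dx":0,"dy":0,"dz":0.06,"rx":0,"ry":0,"rz":0},
  {"dx":0,"dy":0,"dz":0.06,"rx":0,"ry":0,"rz":0},
  {"dx":0,"dy":0,"dz":0,"rx":0,"ry":0,"rz":0},
])

```text
t: 21.0
tool_pos: [0.5978, -0.2038, 0.1579]
tcp_rot: [2.221, 2.222, 0.0]
contact_force: [-2.3, 0.8, 7.9]
opening: 0.002
```

Request:
carry_out([
  {"dx":0,"dy":0,"dz":0.05,"rx":0,"ry":0,"rz":0},
  {"dx":0,"dy":0,"dz":0.05,"rx":0,"ry":0,"rz":0},
  {"dx":0,"dy":0,"dz":0,"rx":0,"ry":0,"rz":0},
])

```text
t: 21.38
tool_pos: [0.5978, -0.2038, 0.1556]
tcp_rot: [2.221, 2.222, 0.0]
contact_force: [-3.3, 1.1, 8.6]
opening: 0.002
```

Request:
carry_out([
  {"dx":0,"dy":0,"dz":0.04,"rx":0,"ry":0,"rz":0},
  {"dx":0,"dy":0,"dz":0.04,"rx":0,"ry":0,"rz":0},
  {"dx":0,"dy":0,"dz":0,"rx":0,"ry":0,"rz":0},
])

```text
t: 21.75
tool_pos: [0.5978, -0.2038, 0.1544]
tcp_rot: [2.221, 2.222, 0.001]
contact_force: [-4.6, 1.0, 13.8]
opening: 0.0
```

Request:
carry_out([
  {"dx":0,"dy":0,"dz":0.03,"rx":0,"ry":0,"rz":0},
  {"dx":0,"dy":0,"dz":0.03,"rx":0,"ry":0,"rz":0},
  {"dx":0,"dy":0,"dz":0,"rx":0,"ry":0,"rz":0},
])

```text
t: 22.12
tool_pos: [0.5979, -0.2038, 0.1542]
tcp_rot: [2.221, 2.221, 0.002]
contact_force: [-5.6, 2.9, 22.3]
opening: -0.002
```

Request:
carry_out([
  {"dx":0,"dy":0,"dz":0.03,"rx":0,"ry":0,"rz":0},
  {"dx":0,"dy":0,"dz":0,"rx":0,"ry":0,"rz":0},
])

```text
t: 22.38
tool_pos: [0.5979, -0.2039, 0.1541]
tcp_rot: [2.221, 2.221, 0.003]
contact_force: [-8.1, 3.8, 26.2]
opening: 0.001
```

Request:
carry_out([
  {"dx":0,"dy":0,"dz":-0.1,"rx":0,"ry":0,"rz":0},
  {"dx":0,"dy":0,"dz":-0.2,"rx":0,"ry":0,"rz":0},
  {"dx":0,"dy":0,"dz":-0.4,"rx":0,"ry":0,"rz":0},
  {"dx":0,"dy":0,"dz":-0.8,"rx":0,"ry":0,"rz":0},
  {"dx":0,"dy":0,"dz":-1,"rx":0,"ry":0,"rz":0},
  {"dx":0,"dy":0,"dz":-1,"rx":0,"ry":0,"rz":0},
  {"dx":-1,"dy":0,"dz":0,"rx":0,"ry":0,"rz":0},
  {"dx":-1,"dy":0,"dz":0,"rx":0,"ry":0,"rz":0},
  {"dx":-1,"dy":0,"dz":0,"rx":0,"ry":0,"rz":0},
  {"dx":-0.5,"dy":0,"dz":0,"rx":0,"ry":0,"rz":0},
])

```text
t: 23.62
tool_pos: [0.5975, -0.2926, 0.2377]
tcp_rot: [2.223, 2.22, -0.001]
contact_force: [1.2, 0.2, -0.1]
opening: 0.001
```

Run:
```python
from h import *
st=r.get_state();print(st['tool_pos'],st['contact_force'].round(1))
snap('wrist','wrist12');snap('side','side12');snap('top','top12')
C=wcloud('wrist12')
m=(C[...,2]>.145)&(C[...,2]<.18)&(np.hypot(C[...,0]-.598,C[...,1]+.2045)<.014);print('knob z',np.median(C[m][:,2]))
C=wcloud('wrist11');m=(C[...,2]>.145)&(C[...,2]<.18)&(np.hypot(C[...,0]-.598,C[...,1]+.2045)<.014);print('knob z before',np.median(C[m][:,2]))
```

```text
[ 0.5974674  -0.29258195  0.23774037] [ 1.2  0.2 -0.1]
knob z 0.16300423081748983
knob z before 0.16295042896622866
```

View pics/wrist12.png

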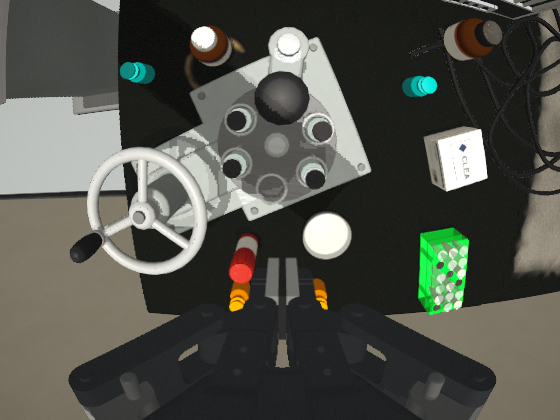

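View pics/side12.png

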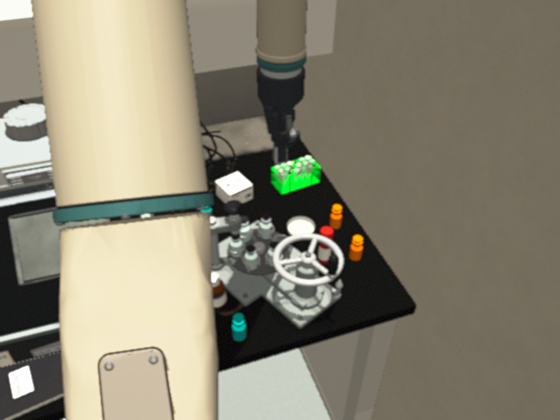

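View pics/top12.png

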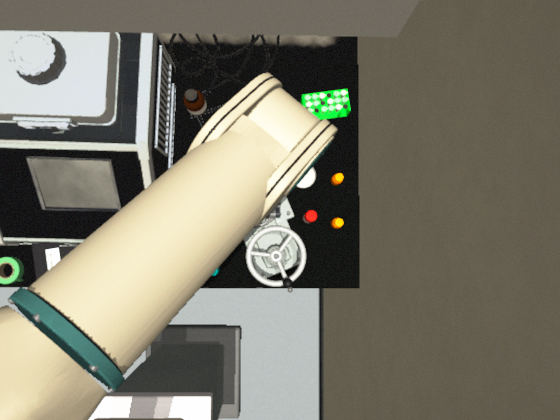

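Run:
```python
from h import *
a=V('side0').p;b=V('side12').p
k=lambda p:cv2.resize(p[190:290,190:270,::-1],None,fx=5,fy=5,interpolation=cv2.INTER_CUBIC)
cv2.imwrite('pics/cmp.png',np.hstack([k(a),k(b)]))
t=V('top12');C=t.cloud();sm=t.p.astype(int).sum(-1)
m=(C[...,2]>.13)&(C[...,2]<.17)&(np.hypot(C[...,0]-.418,C[...,1]+.325)<.03)&(sm<200)
v,u=np.nonzero(m);print(cv2.minEnclosingCircle(np.stack([u,v],1).astype(np.float32)),C[m].mean(0),'start 287.2 282.2; .4201 -.3228')
for tag in('top0','top12'):
    t=V(tag);print(tag,t.dep(311,216).round(3),t.dep(303,176).round(3))
```

```text
((287.5, 282.0), 5.02503776550293) [ 0.42021193 -0.32319395  0.16012868] start 287.2 282.2; .4201 -.3228
top0 [ 0.553 -0.376  0.086] [ 0.649 -0.365  0.016]
top12 [ 0.553 -0.377  0.083] [ 0.562 -0.319  0.586]
```

View pics/cmp.png

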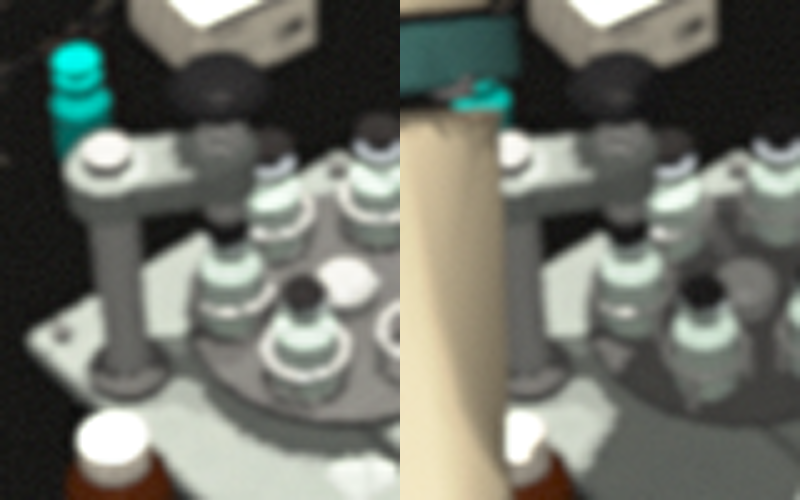

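Run:
```python
from workcell import r
print(r.get_state()['t'],r.sign_off())
```

```text
the job is handed in; nothing more can be done
23.775 None
```

I turned the hand wheel one full turn clockwise by pushing its handle with the closed fingertips. I then pressed the ram's knob down to its hard stop and let it spring back. The job was handed in at 23.8 s of the 72 s allowed, with the arm clear of everything.

**Wheel:** Pushing forces were about 1–3 N. In the last close wrist view the handle was about 0.4° short of where it started beside the pointer. The later top view showed it within about 0.3 pixel of its start position.

**Ram:** The tip stopped moving at 0.154 m, about 11 mm down. In the last steps there the force rose from 14 to 26 N, which is what a hard stop gives. The nominal stop is 10 mm, and I put the difference down to calibration. After release the knob was back at its rest height: 0.1630 m measured, against 0.16295 m before.

**Vials:** In the side view the vial under the ram, with its stopper, looks the same as the stoppered vial that stood there at the start. I could not measure its stopper depth directly, because the knob hides it from above.

**Surroundings:** The other vials are in their nests, and their stoppers were not touched. The glue stick measured within 3 mm of its earlier position and height. I checked the bottle and dish only by eye in the last wrist picture, because the arm hid the dish from the top camera; neither looked moved.

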